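# Close a hand-press processor test socket on its dowels and hold it shut

### The job

Load the test socket for a reworked processor: seat the square tan reducing frame flat in the socket's well and let go of it, then lay the processor flat inside the frame, metal side up as it lies, and let go of it. Then set the pressure lid over the two dowel pins and press it down by its handle, against the spring contacts, until its feet stand fully home on the socket, and finish while still holding it pressed there: do not release it. Leave the heatsink, the syringe and the tweezers where they lie.

Things in the scene. Friction and masses are not known exactly. Their poses are not given: they have to be found in the camera images.
- socket: test socket: dark blue-grey metal block 116 x 116 mm, fixed to the table, top face 20 mm above it. Origin: centre of its underside; z up, x and y along its sides. Amid the top is a square well with a sprung black contact block 36 x 36 mm standing up in it, top 24 mm above the table. Dowel pins at two opposite corners, at x = y = +42 and x = y = -42 mm.
- well (a point): centre of the flat well floor, 12 mm above the table. The well is 67 x 67 mm with sides along the socket's x and y, 8 mm deep; steep lead-in slopes over the upper 6 mm make its mouth 72.5 mm wide at the top.
- dowel_1 (a point): tip of the steel dowel pin at the socket's x = y = +42 mm: upright, 8 mm in diameter, bullet nose, 25 mm above the socket's top face (tip 45 mm above the table)
- dowel_2 (a point): tip of the like dowel pin at the socket's x = y = -42 mm
- frame_center (a point): reducing frame, tan plastic, 63 x 63 x 22 mm, 70 g. Point: its centre, 11 mm above its underside; z up; same after a half turn. It fits the well with 2 mm to spare a side, round the contact block; seated, its underside is 12 mm, its top 34 mm above the table. Grip it over its full-height walls at +y and -y (63 mm outside, 7 mm thick), above the lowest 9 mm, which go into the well.
- frame_opening (a point): centre of the frame's through opening, at the top, 22 mm above its underside. Opening 47 mm along the frame's x, 49 mm along y, inner faces leaning out by 2.5 mm over the upper 5 mm. The +x and -x sides (8 mm thick) are only 10 mm high in their middle 32 mm: gaps for the fingers that set the processor in; their corners rise to 22 mm.
- processor_center (a point): processor: flat package, green edge, silver metal lid, 44 mm along its x, 46 mm along y, 6 mm thick, 45 g. Point: its centre, 3 mm above its underside; z up; same after a half turn. 1.5 mm to spare a side in the frame with its x along the frame's x; gripped across x, the fingers fit the frame's gaps. Laid in, it rests on the contact block, underside 24 mm above the table.
- lid_handle (a point): pressure lid, about 300 g: light grey metal plate 112 x 112 x 10 mm on four feet 20 mm long, black bar handle on top. Point: the handle's centre, 47 mm above the soles of the feet; z up; same after a half turn. Handle 22 mm along x, 64 mm along y, 34 mm high, from 30 to 64 mm above the soles, on the plate. Lid home on the socket: this point is 67 mm above the table.
- lid_sole (a point): centre of the lid at the level of its soles. Feet 18 mm in diameter at x, y = +-42 mm of the lid; those at x = y = +42 and x = y = -42 mm are brass bushes bored through, 10.4 mm, for the dowels. A black pusher 34 x 34 mm under the middle ends 6.5 mm above the soles. Laid on loosely, the lid rests on the processor, soles about 3.5 mm above the socket's top; home, the soles are on the top.
- contact_block (a joint): how far the sprung contact block is pushed down, m: 0 free, about 0.0035 with the lid fully home. It starts to move at about 5 N and takes about 11 N with the lid home; the lid's own weight does not move it.
- heatsink: a bare finned aluminium heatsink, 40 x 40 x 24 mm, to be left alone. Origin: centre of its underside
- paste_syringe: a small plastic syringe, 110 mm long, 21 mm thick, lying on the table, to be left alone. Origin: under its middle, at the table
- tweezers: thin metal tweezers, 122 mm long, 9 mm high, lying on the table, to be left alone. Origin: under its middle, at the table
Mind the look-alikes: they are no part of the job. What is meant by the part that bears processor_center is not orange, and is the larger of those in its own colour.

How it is judged:
By the outcome, as a careful person would: the job done as asked, in the order asked, and still so for the second after the job is handed in, while the arm keeps its last pose, push and grip.
It also fails if it takes over 72 s, if anything falls off the work surface, if the arm or the gripper's body presses on something with over 40 N, if the wrist force passes 120 N, or if a joint passes its speed limit or range.

### The arm

A 6-joint arm with a two-finger parallel gripper is mounted at the origin on the work surface; the furniture and walls round the work are solid. World frame = base frame: x ahead of the robot, y to its left, z up, the work surface at z = 0. Lengths are in mm, angles in degrees, forces in N, time in s.
With the tool pointing down it reaches from about 350 to 850 mm from the base axis. Payload 8.1 kg.
Tool frame: the origin (TCP) lies midway between the tips of the shut fingers; the grasp point (between the pads) lies 19 mm behind it; z points along the fingers, y is the line along which they close (so a half turn about z gives the same grasp; the last joint's range is limited). The gripper opens to 93 mm and grips with 3 to 60 N. Pads are 15 mm wide; open, the fingers measure 128 mm over their backs; the gripper's body (75 mm by 188 mm) begins 65 mm behind the grasp point.
Start: joints at [66.326, 7.471, 85.268, -0, 87.261, -4.893], TCP at [193.155, 568.064, 218.635] pointing down, gripper open.
Joint ranges: [-169.43, 169.43], [-51.17, 129.36], [1.28, 143.12], [-76.62, 256.62], [0, 156.53], [-152.29, 152.29]. Speed limits (degrees/s): [136.94, 136.94, 159.86, 180, 180, 180].

### API

Orientations are given as [roll, pitch, yaw] about the fixed x, y, z axes, in that order (R = Rz(yaw) Ry(pitch) Rx(roll)).
In Python, from rig import read_state, snapshot, camera_params, job_done gives the robot as it stands.
- The arm moves only by the tool servo_tool, never from a script. Its argument "steps" is one flat list of numbers, 7 for each row, row after row: the shift along the tool's x, y, z in mm, then the turn, a rotation vector about the tool's x, y, z in degrees, then the gripper's target within -1 to 1 (fully open at 1, half-way at 0, shut at -1). In form: [x, y, z, wx, wy, wz, fingers, x, y, z, wx, wy, wz, fingers, ...]. A call has 1 to 20 rows; each row is the pose to reach, as a shift and turn from the pose commanded when the call began, along the tool's axes at that moment; what a row does not reach only later rows make up. A row lasts 1/10 s, in which the tool goes at most 50 mm and 8.59 degrees, less where a joint would pass 70% of its speed; a pose out of reach is approached as far as the arm can. A call with a gripper value outside its range is refused whole. The fingers move at their own pace and stop on an object; "squeeze" is the grip in N (left out, the last holds). Time passes only in rows, so rows that repeat a pose let the fingers close. It gives the time, the measured TCP pose, the force, the opening and the grip force at its end, in the units of the state.
- read_state(): the state, without advancing time (a new reading comes with each control period).
- snapshot(name): name is "side" or "top" or "wrist"; returns the picture (420x560x3 uint8, red, green, blue); there is no depth.
- camera_params(name): a dict with "camera_matrix" (3x3 intrinsics, pixels), "R" (3x3) and "t" (3): a world point X has camera coordinates R X + t. Camera axes: x right, y down, z forward; pixel columns grow to the right and rows downward; lengths in mm; the calibration is good to about 2 mm. A picture is of the moment at which its call begins: read the wrist's pose just before it. camera_params takes no time and is no camera call; for the wrist camera it gives the pose at the moment of the call.
- job_done(): hands the job in; it is judged then, once.
The state is a dict: "clock": time; "joints": joint angles; "dq": joint speeds; "tau": joint torques, N m; "position": TCP position; "eef_rot": TCP orientation; "wrist_force": force on the tool from outside, world axes, zero at the start; "ft_torque": the same for the moment, N m; "gripper_width": finger opening in mm; "gripper_force": force on a finger pad.
Only numpy, scipy, OpenCV 4.12 (cv2) and the standard library are available. Lean on these libraries where they do the work, as an engineer would, in place of code of your own. Each camera call takes 0.05 s, during which the arm holds its last target. There are 200 camera calls.

## Working session

There is one attempt and no reset: what is moved stays moved. The work goes in short steps, Python scripts to look and compute and a tool call to move; the robot and the scene stay as the last step left them, time stands still between calls to the robot, and variables do not carry over. Pictures are saved under pics/ and viewed, at most 10 in all, crops included, and the job is handed in when it is done.

Besides the shell and the picture viewer there is one more tool, called after "Call:" as name(argument=value, ...), one argument or row to a line, values as JSON. servo_tool: Moves the arm, as the interface text tells. Its arguments: {"type":"object","properties":{"steps":{"type":"array"},"squeeze":{"type":"number"}},"required":["steps"]}

```bash
mkdir -p pics; python3 - <<'E'
from rig import *
import cv2,numpy as np
for n in("top","side"):
    im=snapshot(n);cv2.imwrite(f"pics/{n}0.png",im[:,:,::-1])
    p=camera_params(n);print(n,np.round(p["camera_matrix"],1).tolist(),np.round(p["R"],3).tolist(),np.round(p["t"],1).tolist())
s=read_state();print(s)
E
```

```text
top [[505.1, 0.0, 284.4], [0.0, 505.1, 205.8], [0.0, 0.0, 1.0]] [[-0.005, -1.0, 0.001], [-0.979, 0.005, -0.202], [0.202, -0.002, -0.979]] [50.6, 563.3, 1152.8]
side [[416.5, 0.0, 278.3], [0.0, 416.5, 215.7], [0.0, 0.0, 1.0]] [[0.84, -0.543, -0.015], [-0.352, -0.524, -0.776], [0.413, 0.656, -0.631]] [-425.8, 276.1, 712.1]
{'clock': 0.1, 'joints': array([ 6.63241749e+01,  7.51125814e+00,  8.53224319e+01, -1.97547644e-03,
        8.72614728e+01, -4.89287324e+00]), 'dq': array([-0.01626976, -0.09262951, -0.17996647, -0.08672567,  0.09459799,
       -0.03634517]), 'tau': array([ 1.30715103e-03, -5.61334956e+01, -4.93099451e+01,  7.70663540e-02,
        2.90840375e-02, -1.13693238e-05]), 'position': array([192.97400324, 567.58142698, 217.69319771]), 'eef_rot': array([-1.79905016e+02, -6.15084789e-03,  1.61217139e+02]), 'wrist_force': array([-0.12337981,  0.35517284,  0.45771416]), 'ft_torque': array([0.01924186, 0.01941282, 0.00686447]), 'gripper_force': 0.0, 'gripper_width': 92.78541703248536}
```

View pics/top0.png

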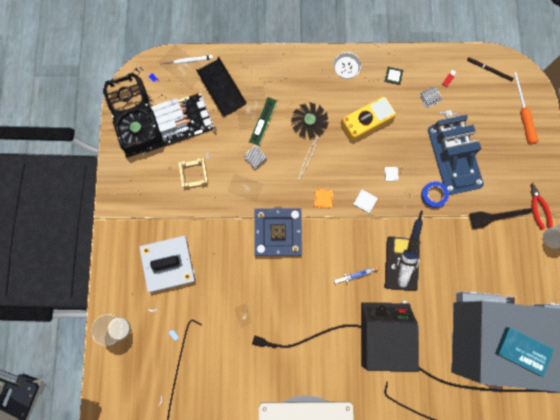

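View pics/side0.png

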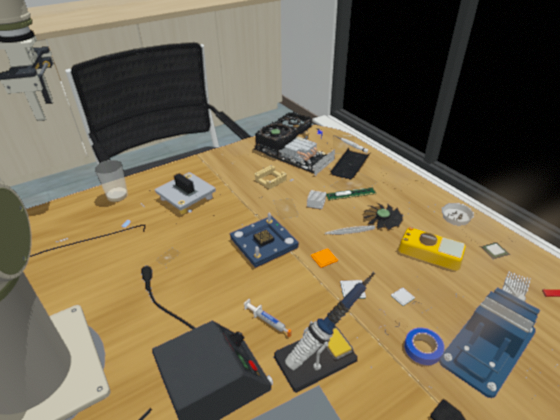

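The top view shows the lid at (167,264), the frame at (193,174), the socket at (278,232) and two silver squares, a larger one at (366,201) and a smaller one at (391,173). There is an orange look-alike at (323,198), the heatsink at (256,157), the tweezers at (308,158) and the syringe at (356,275).

```bash
cat > h.py <<'E'
from rig import *
import cv2,numpy as np
def ray(p,uv,z):
    K,R,t=(np.array(p[k]) for k in("camera_matrix","R","t"))
    d=R.T@np.linalg.solve(K,[uv[0],uv[1],1.]);c=-R.T@t
    return c+d*(z-c[2])/d[2]
def proj(p,X):
    K,R,t=(np.array(p[k]) for k in("camera_matrix","R","t"))
    q=(np.atleast_2d(X)@R.T+t)@K.T
    return q[:,:2]/q[:,2:]
E
python3 - <<'E'
from h import *
p=camera_params("top")
for n,uv,z in(("lid",(165,264),64),("frame",(193,174),22),("socket",(278,232),20),("procA",(366,201),6),("procB",(391,173),6),("procC",(395,75),6)):
    print(n,ray(p,uv,z).round())
im=cv2.imread("pics/top0.png")
a=cv2.resize(im[60:220,290:450],None,fx=3.7,fy=3.7,interpolation=cv2.INTER_CUBIC)
cv2.imwrite("pics/c1.png",a)
w=camera_params("wrist");print(w)
E
```

```text
lid [425. 326.  64.]
frame [653. 275.  22.]
socket [506.  63.  20.]
procA [ 585. -157.    6.]
procB [ 658. -223.    6.]
procC [ 925. -247.    6.]
{'camera_matrix': array([[356.80957282,   0.        , 285.86704119],
       [  0.        , 356.80957282, 200.54619622],
       [  0.        ,   0.        ,   1.        ]]), 'R': array([[ 0.32240183,  0.94660079, -0.00200188],
       [ 0.91616525, -0.31150246,  0.25220517],
       [ 0.23811402, -0.08314546, -0.96767171]]), 't': array([-599.62544962,  -28.29748159,  389.49422516])}
```

View pics/c1.png

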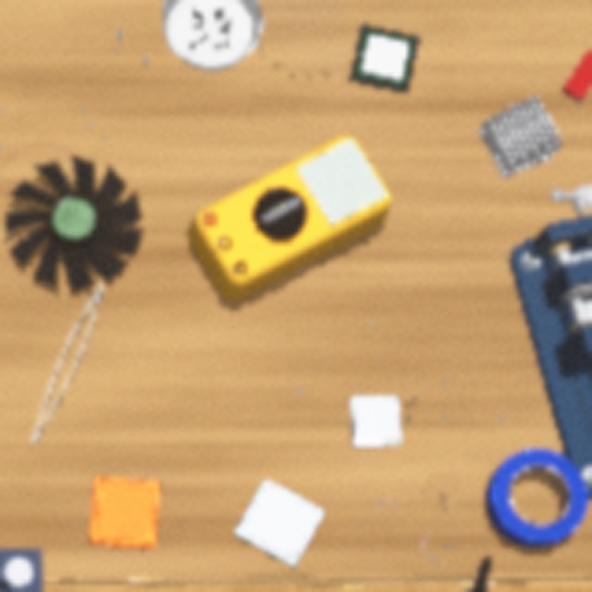

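The processor is the larger silver square at crop (280,521), about 44 mm across. The one at (376,420) is smaller. Next I'll move the wrist camera over the work area.

Call:
servo_tool(
  steps=[-453,-192,0,0,0,-25.8,1,-453,-192,0,0,0,-25.8,1,-453,-192,0,0,0,-25.8,1,-453,-192,0,0,0,-25.8,1,-453,-192,0,0,0,-25.8,1,-453,-192,0,0,0,-25.8,1,-453,-192,0,0,0,-25.8,1,-453,-192,0,0,0,-25.8,1,-453,-192,0,0,0,-25.8,1,-453,-192,0,0,0,-25.8,1,-453,-192,0,0,0,-25.8,1,-453,-192,0,0,0,-25.8,1,-453,-192,0,0,0,-25.8,1,-453,-192,0,0,0,-25.8,1,-453,-192,0,0,0,-25.8,1,-453,-192,0,0,0,-25.8,1],
)

```text
clock: 1.7
position: [559.7, 241.3, 218.9]
eef_rot: [180.0, 0.0, -172.9]
wrist_force: [-1.2, -0.4, -0.1]
gripper_width: 92.8
gripper_force: 0.0
```

```bash
cat >> h.py <<'E'
import pickle
def shot(n,f):
    s=read_state();p=camera_params(n);im=snapshot(n)[:,:,::-1].copy()
    cv2.imwrite(f"pics/{f}.png",im);pickle.dump((p,im,s),open(f"pics/{f}.pkl","wb"))
    return p,im,s
def load(f): return pickle.load(open(f"pics/{f}.pkl","rb"))
def goto(x,y,z,yaw):
    "shift and turn in tool axes from the measured pose"
    from scipy.spatial.transform import Rotation as Ro
    s=read_state();A=Ro.from_euler("xyz",s["eef_rot"],degrees=True);B=Ro.from_euler("xyz",[180,0,yaw],degrees=True)
    print("at",s["position"].round(1),s["eef_rot"].round(2),"shift",A.inv().apply(np.array([x,y,z])-s["position"]).round(1),"turn",(A.inv()*B).as_rotvec(degrees=True).round(2))
E
python3 - <<'E'
from h import *
p,im,s=shot("wrist","w1");print(s["position"],s["eef_rot"],s["clock"])
cv2.imwrite("pics/w1b.png",cv2.resize(im,(800,600),interpolation=cv2.INTER_CUBIC))
E
```

```text
[559.67441204 241.32553289 218.85135283] [ 1.79993684e+02  1.58153279e-02 -1.72894797e+02] 1.7
```

View pics/w1b.png

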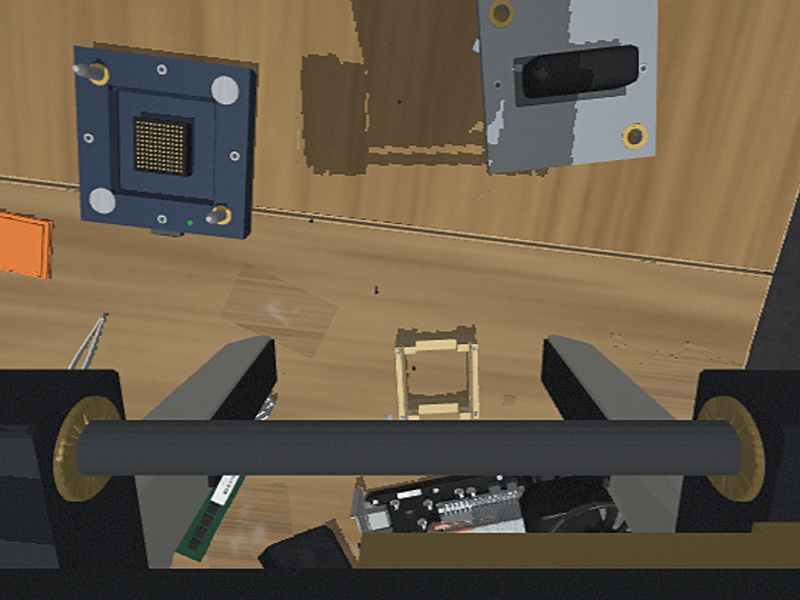

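The frame's full-height walls face world ±y (left and right at x≈400 and 475, y≈385). The socket spans corners (74,45), (257,66), (250,238) and (82,220), with its dowels at upper left and lower right. The lid is at upper right with its handle along about world y.

Call:
servo_tool(
  steps=[-97,22,69,0,0,0,1,-97,22,69,0,0,0,1,-97,22,69,0,0,0,1,-97,22,69,0,0,0,1,-97,22,69,0,0,0,1],
)

```text
clock: 2.25
position: [653.3, 274.2, 149.4]
eef_rot: [-180.0, -0.1, -173.0]
wrist_force: [0.7, 0.2, 0.5]
gripper_width: 92.9
gripper_force: 0.0
```

```bash
python3 - <<'E'
from h import *
p,im,s=shot("wrist","w2");print(s["position"],s["eef_rot"])
a=proj(p,[653,275,0])[0].round();print(a)
p1,im1,_=load("w1")
c=im[40:240,170:410]
cv2.imwrite("pics/w2b.png",cv2.resize(c,(720,600),interpolation=cv2.INTER_CUBIC))
E
```

```text
[653.26698864 274.23374888 149.3980533 ] [-1.79986380e+02 -6.25004629e-02 -1.72960241e+02]
[286. 188.]
```

View pics/w2b.png

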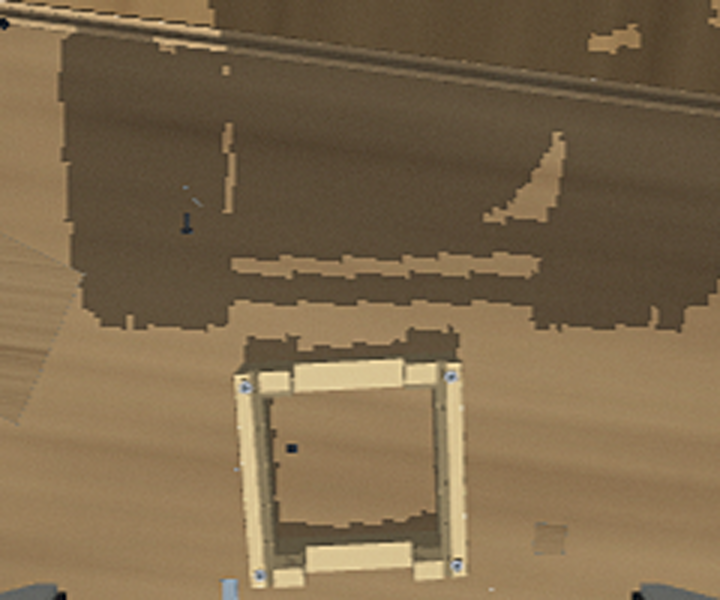

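The frame's top outer corners in the crop are TL (234,375), TR (462,361), BR (467,576) and BL (252,587).

```bash
cat >> h.py <<'E'
from scipy.optimize import least_squares
def fit(p,pts,model,z,x0):
    "planar pose x,y,yaw of model points (n,2 or n,3 with height) seen at pts"
    M=np.array(model,float); Z=M[:,2] if M.shape[1]>2 else np.full(len(M),z)
    def f(v):
        c,s=np.cos(np.radians(v[2])),np.sin(np.radians(v[2]))
        return (proj(p,np.c_[v[0]+c*M[:,0]-s*M[:,1],v[1]+s*M[:,0]+c*M[:,1],Z])-pts).ravel()
    r=least_squares(f,x0);print("pose",r.x.round(2),"res",r.fun.round(1));return r.x
def sq(a,b): return [(-a,-b),(-a,b),(a,b),(a,-b)]
E
python3 - <<'E'
from h import *
p,im,s=load("w2")
pts=np.array([(234,375),(462,361),(467,576),(252,587)])/3+[170,40]
print([ray(p,u,22).round(1) for u in pts])
v=fit(p,pts,sq(31.5,31.5),22,[653,275,6])
goto(v[0],v[1],13,180+v[2])
p,im,s=load("w1")
pts=np.array([(74,45),(82,220),(250,238),(257,66)])*.7
print([ray(p,u,20).round(1) for u in pts])
v=fit(p,pts,[(-58,-58),(58,-58),(58,58),(-58,58)],20,[506,63,0])
pts=np.array([(225,90),(103,201)])*.7
E
```

```text
[array([632.8, 241. ,  22. ]), array([621.3, 302.7,  22. ]), array([682.8, 313.4,  22. ]), array([693.8, 252.1,  22. ])]
pose [657.7  277.34  10.22] res [-0.3 -0.6  0.  -0.2  0.5  0.4 -0.3  0.5]
at [653.6 274.3 150.8] [ 1.7999e+02  5.0000e-02 -1.7296e+02] shift [ -4.4   2.5 137.8] turn [ 0.01  0.05 -3.18]
[array([448.5,   7. ,  20. ]), array([564.2,   7.9,  20. ]), array([562.4, 127.5,  20. ]), array([446.5, 126.9,  20. ])]
pose [505.36  67.35   0.54] res [ 1.9 -0.4  1.9 -0.  -1.6  0.2 -2.3  0. ]
```

Call:
servo_tool(
  steps=[-4.4,2.5,40,0,0,-3.2,1,-4.4,2.5,80,0,0,-3.2,1,-4.4,2.5,110,0,0,-3.2,1,-4.4,2.5,130,0,0,-3.2,1,-4.4,2.5,139.5,0,0,-3.2,1,-4.4,2.5,139.5,0,0,-3.2,1,-4.4,2.5,139.5,0,0,-3.2,-1,-4.4,2.5,139.5,0,0,-3.2,-1,-4.4,2.5,139.5,0,0,-3.2,-1,-4.4,2.5,139.5,0,0,-3.2,-1,-4.4,2.5,139.5,0,0,-3.2,-1,-4.4,2.5,139.5,0,0,-3.2,-1],
  squeeze=15,
)

```text
clock: 3.5
position: [658.4, 277.3, 11.0]
eef_rot: [180.0, 0.1, -169.8]
wrist_force: [-0.6, 0.1, 4.9]
gripper_width: 62.8
gripper_force: 15.0
```

```bash
python3 - <<'E'
from h import *
goto(505.4,67,160,180.5)
E
```

```text
at [658.4 277.3  11. ] [ 1.7999e+02  6.0000e-02 -1.6978e+02] shift [ 187.7 -179.8 -149.2] turn [0.01 0.06 9.72]
```

Call:
servo_tool(
  steps=[0,0,-20,0,0,0,-1,0,0,-60,0,0,0,-1,132,-190,-207,0,0,9.7,-1,132,-190,-207,0,0,9.7,-1,132,-190,-207,0,0,9.7,-1,132,-190,-207,0,0,9.7,-1,132,-190,-207,0,0,9.7,-1,132,-190,-207,0,0,9.7,-1,132,-190,-207,0,0,9.7,-1,132,-190,-207,0,0,9.7,-1,132,-190,-207,0,0,9.7,-1,132,-190,-207,0,0,9.7,-1],
)

```text
clock: 4.7
position: [561.2, 67.8, 215.5]
eef_rot: [180.0, -0.1, -179.4]
wrist_force: [-1.0, -1.0, -0.5]
gripper_width: 63.1
gripper_force: 15.0
```

```bash
python3 - <<'E'
from h import *
p,im,s=shot("wrist","w3");print(s["position"],s["eef_rot"],s["wrist_force"],s["gripper_width"])
cv2.imwrite("pics/w3b.png",cv2.resize(im[20:340,170:410],(600,800),interpolation=cv2.INTER_CUBIC)[:600])
hv=cv2.resize(im[10:200,170:410],(720,570),interpolation=cv2.INTER_CUBIC);cv2.imwrite("pics/w3b.png",hv)
E
```

```text
[561.20109121  67.76448905 215.53435789] [ 1.79989232e+02 -1.43217778e-01 -1.79408051e+02] [-0.98081911 -0.95196268 -0.52637162] 63.14147134804965
```

View pics/w3b.png

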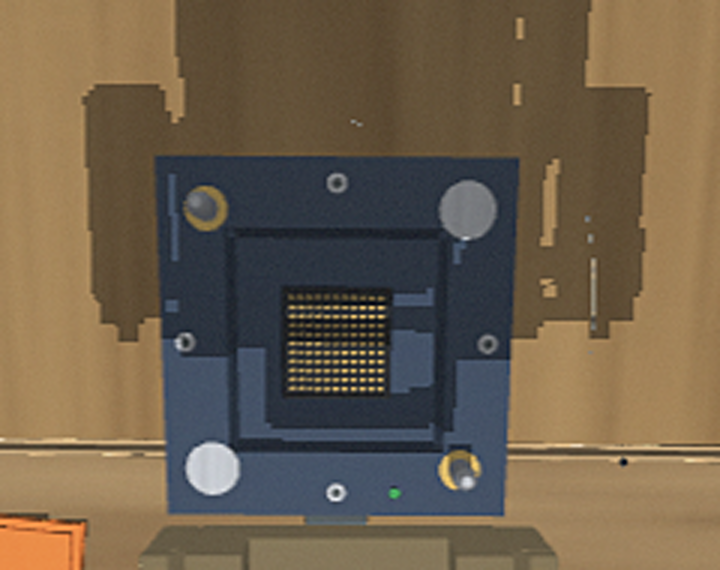

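The socket is fully visible, and its points in the crop are:
- Corners: (156,157), (519,157), (505,515) and (168,515).
- Feet discs: (468,210) and (213,469).
- Dowel rings: (206,208) and (460,470).

```bash
python3 - <<'E'
from h import *
p,im,s=load("w3")
pts=np.array([(156,157),(519,157),(505,515),(168,515),(468,210),(213,469),(206,208),(460,470)])/3+[170,10]
v=fit(p,pts,[(-58,-58),(-58,58),(58,58),(58,-58),(-42,42),(42,-42),(-42,-42),(42,42)],20,[506,66,0])
v=fit(p,pts[4:],[(-42,42),(42,-42),(-42,-42),(42,42)],20,[506,66,0])
goto(v[0],v[1],60,180+v[2])
cv2.imwrite("pics/w3c.png",cv2.resize(im[150:350,170:410],(720,600),interpolation=cv2.INTER_CUBIC))
E
```

```text
pose [5.0668e+02 6.4460e+01 3.7000e-01] res [-0.7 -0.5  0.4 -0.1  0.2  0.5 -0.   0.1  0.1 -0.1  0.1  0.  -0.1  0.3
  0.1  0. ]
pose [5.0662e+02 6.4410e+01 2.7000e-01] res [ 0.1 -0.1 -0.1 -0.1 -0.   0.1  0.   0. ]
at [561.3  67.7 215.7] [ 1.7999e+02 -1.3000e-01 -1.7940e+02] shift [ 54.3  -2.7 155.8] turn [ 0.   -0.13  0.33]
```

View pics/w3c.png

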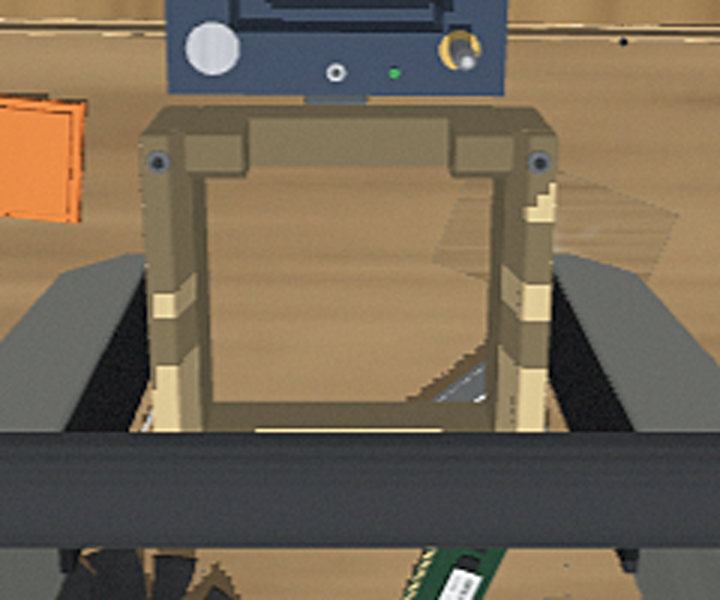

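The frame sits square in the fingers, with its near top edge running from (143,137) to (556,137). I'll check its offset from the TCP.

```bash
python3 - <<'E'
from h import *
p,im,s=load("w3")
pts=np.array([(143,137),(556,137),(158,161),(540,161)])/3+[170,150]
for u in pts: print((ray(p,u,s["position"][2]+11)-s["position"]).round(1))
E
```

```text
[-32.  -29.8  11. ]
[-32.6  31.4  11. ]
[-28.3 -27.7  11. ]
[-28.9  29.3  11. ]
```

Call:
servo_tool(
  steps=[53.7,-3.5,50,0,0.1,0.3,-1,53.7,-3.5,95,0,0.1,0.3,-1,53.7,-3.5,135,0,0.1,0.3,-1,53.7,-3.5,160,0,0.1,0.3,-1,53.7,-3.5,172,0,0.1,0.3,-1,53.7,-3.5,178,0,0.1,0.3,-1,53.7,-3.5,182,0,0.1,0.3,-1,53.7,-3.5,185,0,0.1,0.3,-1,53.7,-3.5,188,0,0.1,0.3,-1,53.7,-3.5,190,0,0.1,0.3,-1,53.7,-3.5,192,0,0.1,0.3,-1,53.7,-3.5,192,0,0.1,0.3,-1,53.7,-3.5,192,0,0.1,0.3,-1],
)

```text
clock: 6.05
position: [508.1, 62.7, 25.3]
eef_rot: [180.0, -0.1, -179.8]
wrist_force: [-0.7, 0.5, 0.0]
gripper_width: 63.3
gripper_force: 15.0
```

Call:
servo_tool(
  steps=[0.5,0.6,1,0,0,0,-1,0.5,0.6,2,0,0,0,-1,0.5,0.6,2.5,0,0,0,-1,0.5,0.6,2.5,0,0,0,-1],
)

```text
clock: 6.45
position: [507.5, 63.4, 23.0]
eef_rot: [180.0, -0.1, -179.8]
wrist_force: [-2.6, 0.3, 4.6]
gripper_width: 63.1
gripper_force: 15.0
```

```bash
python3 - <<'E'
from h import *
s=read_state()
print(s["position"],s["wrist_force"],s["eef_rot"])
goto(585,-157,150,180)
E
```

```text
[507.47542805  63.40958193  22.98310923] [-2.56594598  0.27429396  4.62101403] [ 1.79997468e+02 -1.08131597e-01 -1.79779921e+02]
at [507.5  63.4  23. ] [ 1.8000e+02 -1.1000e-01 -1.7978e+02] shift [ -76.4 -220.7 -127.2] turn [ 0.   -0.11  0.22]
```

Call:
servo_tool(
  steps=[0,0,0,0,0,0,1,0,0,0,0,0,0,1,0,0,0,0,0,0,1,0,0,0,0,0,0,1,0,0,-30,0,0,0,1,0,0,-70,0,0,0,1,0,0,-115,0,0,0,1,-76,-221,-127,0,0,33.5,1,-76,-221,-127,0,0,33.5,1,-76,-221,-127,0,0,33.5,1,-76,-221,-127,0,0,33.5,1,-76,-221,-127,0,0,33.5,1,-76,-221,-127,0,0,33.5,1,-76,-221,-127,0,0,33.5,1,-76,-221,-127,0,0,33.5,1],
)

```text
clock: 7.95
position: [584.1, -156.3, 149.1]
eef_rot: [-180.0, -0.1, 146.8]
wrist_force: [-0.2, 0.2, 0.0]
gripper_width: 93.2
gripper_force: 0.0
```

```bash
python3 - <<'E'
from h import *
p,im,s=shot("wrist","w4");print(s["position"],s["eef_rot"],proj(p,[585,-157,6]))
cv2.imwrite("pics/w4b.png",cv2.resize(im[110:270,190:390],(750,600),interpolation=cv2.INTER_CUBIC))
E
```

```text
[ 584.12975865 -156.28586133  149.08926891] [-1.79951677e+02 -1.44164274e-01  1.46762663e+02] [[285.50229873 191.51379333]]
```

View pics/w4b.png

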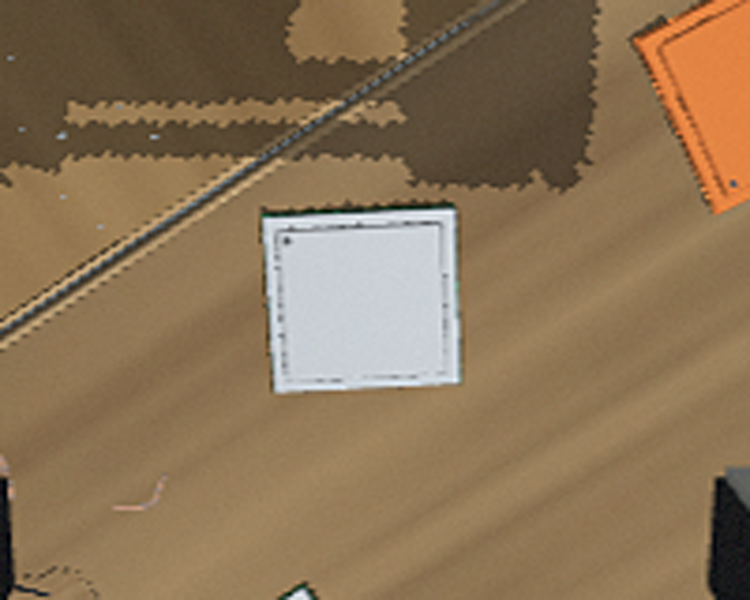

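The processor's corners in the crop are TL (264,211), TR (456,206), BR (460,383) and BL (275,392). I'll refine these by segmentation to tell the 44 mm side from the 46 mm side.

```bash
python3 - <<'E'
from h import *
p,im,s=load("w4")
big=cv2.resize(im,None,fx=4,fy=4,interpolation=cv2.INTER_CUBIC)
m=((big.astype(int).min(2)>125)&(big[:,:,0].astype(int)+12>big[:,:,2])).astype(np.uint8)
n,l,st,ce=cv2.connectedComponentsWithStats(m)
k=l[int(190*4),int(286*4)];cs,_=cv2.findContours((l==k).astype(np.uint8),cv2.RETR_EXTERNAL,cv2.CHAIN_APPROX_NONE)
c=max(cs,key=cv2.contourArea)[:,0]/4.-.375
W=np.array([ray(p,u,6)[:2] for u in c],np.float32)
print(cv2.minAreaRect(W))
pts=np.array([(264,211),(456,206),(460,383),(275,392)])/3.75+[190,110]
w=np.array([ray(p,u,6)[:2] for u in pts]);print(w.round(1),w.mean(0),[np.linalg.norm(w[i]-w[i-1]).round(1) for i in range(4)])
E
```

```text
((584.3192138671875, -155.6324920654297), (45.26048278808594, 42.54042053222656), 59.70978927612305)
[[ 554.1 -162.9]
 [ 577.6 -125. ]
 [ 614.3 -147. ]
 [ 591.8 -185.4]] [ 584.48224284 -155.0749989 ] [np.float64(43.9), np.float64(44.6), np.float64(42.8), np.float64(44.5)]
```

Call:
servo_tool(
  steps=[0.2,0.7,10,0,0,87.2,1,0.2,0.7,20,0,0,87.2,1,0.2,0.7,30,0,0,87.2,1,0.2,0.7,40,0,0,87.2,1,0.2,0.7,40,0,0,87.2,1,0.2,0.7,40,0,0,87.2,1,0.2,0.7,40,0,0,87.2,1,0.2,0.7,40,0,0,87.2,1,0.2,0.7,40,0,0,87.2,1,0.2,0.7,50,0,0,87.2,1,0.2,0.7,60,0,0,87.2,1,0.2,0.7,60,0,0,87.2,1,0.2,0.7,60,0,0,87.2,1],
)

```text
clock: 9.3
position: [584.2, -155.9, 89.1]
eef_rot: [-179.8, 0.1, 59.8]
wrist_force: [-0.5, -0.6, -0.6]
gripper_width: 92.9
gripper_force: 0.0
```

```bash
cat >> h.py <<'E'
def seg(p,im,z,XY):
    big=cv2.resize(im,None,fx=4,fy=4,interpolation=cv2.INTER_CUBIC)
    m=((big.astype(int).min(2)>125)&(big[:,:,0].astype(int)+12>big[:,:,2])).astype(np.uint8)
    n,l,st,ce=cv2.connectedComponentsWithStats(m);u=proj(p,[*XY,z])[0]
    k=l[int(u[1]*4),int(u[0]*4)];cs,_=cv2.findContours((l==k).astype(np.uint8),cv2.RETR_EXTERNAL,cv2.CHAIN_APPROX_NONE)
    c=max(cs,key=cv2.contourArea)[:,0]/4.-.375
    return cv2.minAreaRect(np.array([ray(p,u,z)[:2] for u in c],np.float32))
E
python3 - <<'E'
from h import *
p,im,s=shot("wrist","w5");r=seg(p,im,6,(584.3,-155.6));print(r)
goto(*r[0],2.5,59.6)
E
```

```text
((564.5322265625, -174.84512329101562), (324.2047119140625, 479.22137451171875), 59.854434967041016)
at [ 584.6 -156.2   89.6] [-1.799e+02  5.000e-02  5.971e+01] shift [-26.1  -7.8  87.1] turn [-0.1   0.05  0.11]
```

```bash
python3 - <<'E'
from h import *
p,im,s=load("w5");u=proj(p,[584.3,-155.6,6])[0].astype(int);print(u,im[u[1],u[0]],im[u[1],u[0]-10],im[u[1]-45,u[0]],im[u[1],u[0]+60])
big=cv2.resize(im,None,fx=4,fy=4,interpolation=cv2.INTER_CUBIC)
b=big.astype(int);m=((b.max(2)>120)&(b[:,:,2]-b[:,:,0]<25)).astype(np.uint8)
n,l,st,ce=cv2.connectedComponentsWithStats(m);k=l[u[1]*4,u[0]*4];print(st[k]/4)
cs,_=cv2.findContours((l==k).astype(np.uint8),cv2.RETR_EXTERNAL,cv2.CHAIN_APPROX_NONE)
c=max(cs,key=cv2.contourArea)[:,0]/4.-.375
print(cv2.minAreaRect(np.array([ray(p,u,6)[:2] for u in c],np.float32)))
E
```

```text
[287 207] [116 114 111] [111 108 105] [ 85 117 141] [ 88 122 146]
[0.0000000e+00 0.0000000e+00 5.6000000e+02 4.2000000e+02 9.2435625e+05]
((564.5322265625, -174.84512329101562), (324.2047119140625, 479.22137451171875), 59.854434967041016)
```

```bash
python3 - <<'E'
from h import *
p,im,s=load("w5");u=proj(p,[584.3,-155.6,6])[0].astype(int)
big=cv2.resize(im,None,fx=4,fy=4,interpolation=cv2.INTER_CUBIC)
b=big.astype(int);m=((b.max(2)>75)&(b[:,:,2]-b[:,:,0]<22)).astype(np.uint8)
n,l,st,ce=cv2.connectedComponentsWithStats(m);k=l[u[1]*4,u[0]*4];print(st[k]/4)
cs,_=cv2.findContours((l==k).astype(np.uint8),cv2.RETR_EXTERNAL,cv2.CHAIN_APPROX_NONE)
c=max(cs,key=cv2.contourArea)[:,0]/4.-.375
r=cv2.minAreaRect(np.array([ray(p,u,6)[:2] for u in c],np.float32));print(r)
goto(*r[0],2.5,59.6)
E
```

```text
[  258.5    174.75    61.25    61.25 14363.  ]
((585.5875854492188, -154.92205810546875), (45.69584655761719, 43.61701965332031), 59.61846160888672)
at [ 584.6 -156.2   89.6] [-1.799e+02  5.000e-02  5.971e+01] shift [ 1.7  0.4 87.1] turn [-0.1   0.05  0.11]
```

Call:
servo_tool(
  steps=[1.4,0.3,40,0,0,0,1,1.4,0.3,65,0,0,0,1,1.4,0.3,80,0,0,0,1,1.4,0.3,85,0,0,0,1,1.4,0.3,86.5,0,0,0,1,1.4,0.3,86.5,0,0,0,-1,1.4,0.3,86.5,0,0,0,-1,1.4,0.3,86.5,0,0,0,-1,1.4,0.3,86.5,0,0,0,-1,1.4,0.3,86.5,0,0,0,-1,1.4,0.3,86.5,0,0,0,-1,1.4,0.3,86.5,0,0,0,-1,1.4,0.3,86.5,0,0,0,-1],
  squeeze=15,
)

```text
clock: 10.65
position: [585.5, -155.6, 3.0]
eef_rot: [-179.9, 0.1, 59.5]
wrist_force: [-0.1, 0.5, 0.1]
gripper_width: 43.4
gripper_force: 15.0
```

```bash
python3 - <<'E'
from h import *
goto(506.6,130,200,90.2)
E
```

```text
at [ 585.5 -155.6    3. ] [-1.7991e+02  5.0000e-02  5.9520e+01] shift [ 205.9 -213.2 -196.8] turn [-1.000e-01  3.000e-02 -3.068e+01]
```

Call:
servo_tool(
  steps=[0,0,-20,0,0,0,-1,0,0,-60,0,0,0,-1,0,0,-105,0,0,0,-1,102.5,-152.4,-197,0,0,-30.7,-1,102.5,-152.4,-197,0,0,-30.7,-1,102.5,-152.4,-197,0,0,-30.7,-1,102.5,-152.4,-197,0,0,-30.7,-1,102.5,-152.4,-197,0,0,-30.7,-1,102.5,-152.4,-197,0,0,-30.7,-1,102.5,-152.4,-197,0,0,-30.7,-1,102.5,-152.4,-197,0,0,-30.7,-1,102.5,-152.4,-197,0,0,-30.7,-1],
)

```text
clock: 11.85
position: [506.3, 9.0, 199.0]
eef_rot: [-179.8, 0.0, 90.1]
wrist_force: [0.7, 0.9, -0.5]
gripper_width: 43.6
gripper_force: 15.0
```

```bash
python3 - <<'E'
from h import *
p,im,s=shot("wrist","w6");print(s["position"],s["eef_rot"],s["gripper_width"])
cv2.imwrite("pics/w6b.png",cv2.resize(im[0:270,150:420],(600,600),interpolation=cv2.INTER_CUBIC))
E
```

```text
[506.28104439   9.0003882  198.95994988] [-1.79784495e+02  4.62806348e-04  9.01065461e+01] 43.606312174883186
```

View pics/w6b.png

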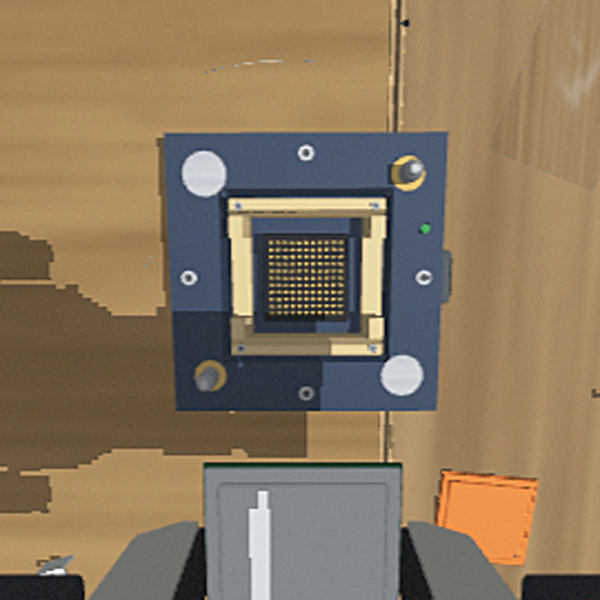

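The frame is seated, with top corners at (227,198), (386,197), (383,355) and (231,357). The processor is in hand, with its far top edge from (204,466) to (401,466).

```bash
python3 - <<'E'
from h import *
p,im,s=load("w6");k=270/600
f=np.array([(227,198),(386,197),(383,355),(231,357)])*k+[150,0]
v=fit(p,f,[(-31.5,31.5),(31.5,31.5),(31.5,-31.5),(-31.5,-31.5)],34,[506,64,0])
d=np.array([(204,174),(409,173),(209,376),(402,375)])*k+[150,0]
v2=fit(p,d,[(-42,42),(42,42),(-42,-42),(42,-42)],20,[506,64,0])
q=np.array([(204,466),(401,466)])*k+[150,0]
o=[ray(p,u,s["position"][2]+3)-s["position"] for u in q];print(np.round(o,1))
o=np.mean(o,0)-[0,23,0];print("offset",o.round(1))
goto(v[0]-o[0],v[1]-o[1],60,90+v[2])
E
```

```text
pose [5.069e+02 6.380e+01 4.900e-01] res [ 0.1  0.2 -0.2  0.1 -0.2  0.1  0.4 -0.4]
pose [5.0662e+02 6.3560e+01 1.2000e-01] res [ 0.  -0.2 -0.4  0.2  0.5 -0.2 -0.1  0.2]
[[-21.6  23.7   3. ]
 [ 20.3  23.8   3. ]]
offset [-0.6  0.7  3. ]
at [506.3   9.1 199.1] [-179.8    -0.     90.12] shift [ 53.9   1.8 139.1] turn [-0.2  -0.   -0.37]
```

Call:
servo_tool(
  steps=[53.9,1.3,20,-0.2,0,-0.3,-1,53.9,1.4,60,-0.2,0,-0.3,-1,53.9,1.4,100,-0.2,0,-0.3,-1,53.9,1.4,135,-0.2,0,-0.3,-1,53.9,1.5,150,-0.2,0,-0.3,-1,53.9,1.5,153,-0.2,0,-0.3,-1,53.9,1.5,153,-0.2,0,-0.3,-1,53.9,1.5,153,-0.2,0,-0.3,-1],
)

```text
clock: 12.7
position: [509.3, 63.8, 49.3]
eef_rot: [179.7, -0.0, 90.5]
wrist_force: [-0.8, -0.8, -0.3]
gripper_width: 43.7
gripper_force: 15.0
```

```bash
python3 - <<'E'
from h import *
goto(507.2,63.1,27,90.4);print(read_state()["wrist_force"])
E
```

```text
at [509.3  63.8  49.3] [179.71  -0.    90.49] shift [-0.7 -2.3 22.3] turn [ 0.29 -0.    0.09]
[-0.81238721 -0.82781926 -0.30908887]
```

Call:
servo_tool(
  steps=[-0.5,-1.8,3,0.2,0,0,-1,-0.5,-1.8,6,0.2,0,0,-1,-0.5,-1.8,9,0.2,0,0,-1,-0.5,-1.8,9,0.2,0,0,-1,-0.5,-1.8,9,0.2,0,0,-1],
)

```text
clock: 13.2
position: [505.6, 63.5, 38.0]
eef_rot: [-179.9, 0.0, 90.5]
wrist_force: [0.0, 0.3, -0.8]
gripper_width: 43.4
gripper_force: 15.0
```

```bash
python3 - <<'E'
from h import *
import time
goto(507.2,63.1,27,90.4);print(read_state()["wrist_force"])
p,im,s=shot("wrist","w7");goto(507.2,63.1,27,90.4)
E
```

```text
at [505.6  63.5  38. ] [-179.88    0.     90.52] shift [-0.4  1.6 11. ] turn [-0.12  0.    0.12]
[ 0.01184401  0.336043   -0.80110256]
at [505.7  63.4  38.1] [-179.89    0.     90.52] shift [-0.3  1.5 11.1] turn [-0.11  0.    0.12]
```

Call:
servo_tool(
  steps=[-0.3,1.2,1,0,0,0,-1,-0.3,1.2,2,0,0,0,-1,-0.3,1.2,3,0,0,0,-1,-0.3,1.2,3,0,0,0,-1,-0.3,1.2,3,0,0,0,-1,-0.3,1.2,3,0,0,0,-1],
)

```text
clock: 13.85
position: [507.0, 63.1, 35.2]
eef_rot: [-179.9, -0.0, 90.5]
wrist_force: [0.5, -0.1, -0.7]
gripper_width: 43.3
gripper_force: 15.0
```

```bash
python3 - <<'E'
from h import *
goto(507.2,63.1,27,90.4);print(read_state()["wrist_force"])
E
```

```text
at [507.   63.1  35.2] [-179.9    -0.     90.52] shift [-0.   0.3  8.2] turn [-0.1  -0.    0.12]
[ 0.4813863  -0.0787988  -0.67094885]
```

Call:
servo_tool(
  steps=[0,0.2,1.5,0,0,0,-1,0,0.2,3,0,0,0,-1,0,0.2,4.5,0,0,0,-1,0,0.2,6,0,0,0,-1,0,0.2,7.3,0,0,0,-1,0,0.2,7.8,0,0,0,-1,0,0.2,7.8,0,0,0,-1],
)

```text
clock: 14.55
position: [507.0, 63.1, 27.2]
eef_rot: [-179.9, 0.0, 90.5]
wrist_force: [-0.1, -0.1, -0.8]
gripper_width: 43.4
gripper_force: 15.0
```

Call:
servo_tool(
  steps=[0,0,0,0,0,0,0,0,0,0,0,0,0,0,0,0,0,0,0,0,0.5,0,0,0,0,0,0,0.5,0,0,-30,0,0,0,0.5,0,0,-75,0,0,0,1,0,0,-120,0,0,0,1,264,-80,-173,0,0,-7.5,1,264,-80,-173,0,0,-7.5,1,264,-80,-173,0,0,-7.5,1,264,-80,-173,0,0,-7.5,1,264,-80,-173,0,0,-7.5,1,264,-80,-173,0,0,-7.5,1,264,-80,-173,0,0,-7.5,1,264,-80,-173,0,0,-7.5,1,264,-80,-173,0,0,-7.5,1],
)

```text
clock: 16.15
position: [425.2, 325.4, 200.0]
eef_rot: [-179.9, 0.0, 98.0]
wrist_force: [-0.8, 0.4, -0.4]
gripper_width: 93.0
gripper_force: 0.0
```

```bash
python3 - <<'E'
from h import *
p,im,s=shot("wrist","w8");print(s["position"],s["eef_rot"])
print(proj(p,[425,326,30]))
cv2.imwrite("pics/w8b.png",cv2.resize(im[40:300,130:450],(738,600),interpolation=cv2.INTER_CUBIC))
E
```

```text
[425.18422844 325.35873004 199.96698161] [-1.79864868e+02  3.34161355e-02  9.79815450e+01]
[[286.68957972 182.79917088]]
```

View pics/w8b.png

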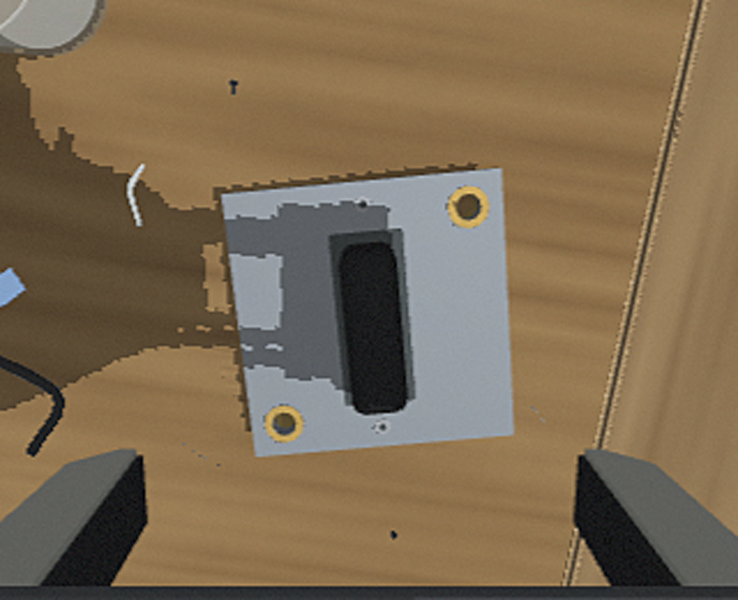

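The lid's plate corners are (221,194), (501,168), (514,433) and (257,457), with bushes at (467,207) and (284,423). The handle runs from the top centre at (370,240) to (380,412).

```bash
python3 - <<'E'
from h import *
p,im,s=load("w8");k=1/2.307
c=np.array([(221,194),(501,168),(514,433),(257,457),(467,207),(284,423)])*k+[130,40]
M=[(-56,56),(56,56),(56,-56),(-56,-56),(42,42),(-42,-42)]
v=fit(p,c,M,30,[425,326,8])
fit(p,c[4:],M[4:],30,[425,326,8])
print([ray(p,u,30).round(1)[:2] for u in c])
# check the processor in the socket via the top camera vs now
goto(v[0],v[1],100,90+v[2])
E
```

```text
pose [429.05 331.15  13.37] res [-0.3  0.   0.1 -0.5  0.3  0.6 -0.6  0.1  0.5 -0.4  0.   0.4]
pose [428.82 331.08  13.3 ] res [ 0.3 -0.3 -0.3  0.4]
[array([361.9, 372.8]), array([470.6, 398.1]), array([496.1, 290.2]), array([388., 264.]), array([459.8, 381.3]), array([397.8, 280.9])]
at [425.3 325.2 200. ] [-1.7987e+02  3.0000e-02  9.7940e+01] shift [  5.5   4.7 100. ] turn [-0.14  0.02 -5.42]
```

Call:
servo_tool(
  steps=[5.5,4.6,40,0,0,-5.4,1,5.5,4.7,80,0,0,-5.4,1,5.5,4.7,115,0,0,-5.4,1,5.5,4.7,140,0,0,-5.4,1,5.5,4.7,155,0,0,-5.4,1,5.5,4.7,163,0,0,-5.4,1,5.5,4.7,166,0,0,-5.4,1,5.5,4.7,166,0,0,-5.4,1,5.5,4.7,166,0,0,-5.4,-0.3,5.5,4.7,166,0,0,-5.4,-0.3],
  squeeze=50,
)

```text
clock: 17.2
position: [429.5, 333.1, 35.8]
eef_rot: [180.0, -0.1, 103.4]
wrist_force: [0.1, -0.2, -0.2]
gripper_width: 80.9
gripper_force: 0.0
```

```bash
python3 - <<'E'
from h import *
goto(429,331.1,34,103.3)
E
```

```text
at [429.5 333.1  35.8] [ 1.7998e+02 -6.0000e-02  1.0342e+02] shift [-1.8 -0.9  1.8] turn [ 0.02 -0.06  0.12]
```

Call:
servo_tool(
  steps=[-1,-0.3,1,0,0,0,-0.3,-1,-0.3,1.5,0,0,0,-0.3,-1,-0.3,1.5,0,0,0,-0.3,-1,-0.3,1.5,0,0,0,-1,-1,-0.3,1.5,0,0,0,-1,-1,-0.3,1.5,0,0,0,-1,-1,-0.3,1.5,0,0,0,-1,-1,-0.3,1.5,0,0,0,-1,-1,-0.3,1.5,0,0,0,-1,-1,-0.3,1.5,0,0,0,-1,-1,-0.3,1.5,0,0,0,-1],
)

```text
clock: 18.3
position: [428.6, 331.5, 33.0]
eef_rot: [-179.9, -0.0, 103.4]
wrist_force: [-0.1, 0.2, -0.4]
gripper_width: 22.1
gripper_force: 50.0
```

```bash
python3 - <<'E'
from h import *
goto(506.9,0,230,90.3)
E
```

```text
at [428.6 331.5  33. ] [-1.7991e+02 -2.0000e-02  1.0342e+02] shift [-340.5   -1.1 -197.2] turn [-9.000e-02 -1.000e-02  1.312e+01]
```

Call:
servo_tool(
  steps=[0,0,-15,0,0,0,-1,0,0,-45,0,0,0,-1,0,0,-85,0,0,0,-1,0,0,-130,0,0,0,-1,-379,-10,-247,0,0,13.1,-1,-379,-10,-247,0,0,13.1,-1,-379,-10,-247,0,0,13.1,-1,-379,-10,-247,0,0,13.1,-1,-379,-10,-247,0,0,13.1,-1,-379,-10,-247,0,0,13.1,-1,-379,-10,-247,0,0,13.1,-1,-379,-10,-247,0,0,13.1,-1,-379,-10,-247,0,0,13.1,-1,-379,-10,-247,0,0,13.1,-1,-379,-10,-247,0,0,13.1,-1,-379,-10,-247,0,0,13.1,-1,-379,-10,-247,0,0,13.1,-1],
)

```text
clock: 20.0
position: [506.9, -38.2, 279.5]
eef_rot: [-179.9, -0.0, 90.4]
wrist_force: [-1.0, 0.3, -3.5]
gripper_width: 21.5
gripper_force: 50.0
```

```bash
python3 - <<'E'
from h import *
p,im,s=shot("wrist","w9");P=s["position"];print(P,s["eef_rot"],s["wrist_force"])
big=cv2.resize(im,None,fx=4,fy=4,interpolation=cv2.INTER_CUBIC);b=big.astype(int)
def blobs(m,a0,a1,tag):
    n,l,st,ce=cv2.connectedComponentsWithStats(m.astype(np.uint8))
    for i in range(1,n):
        a=st[i,4]/16
        if a0<a<a1: print(tag,(ce[i]/4-.375).round(1),"area",round(a),"wh",(st[i,2:4]/4))
blobs((b.min(2)>120)&(b[:,:,2]-b[:,:,0]<25),60,20000,"white")
blobs((b[:,:,2]-b[:,:,0]>75)&(b[:,:,2]>120)&(b[:,:,1]<b[:,:,2]-15),25,600,"brass")
for z,X in((20,(42,42)),(20,(-42,42)),(20,(-42,-42)),(20,(42,-42)),(30,(0,0))): print("pred",X,proj(p,[507+X[0],63.4+X[1],z]).round(1))
for X in((42,42),(-42,42)): print("pred lid",proj(p,P+[X[0],X[1],-3]).round(1))
E
```

```text
[506.85914023 -38.24496158 279.46977575] [-1.79854319e+02 -1.46012483e-02  9.04310067e+01] [-0.95976187  0.33284794 -3.5063934 ]
white [477.4  15. ] area 85 wh [22.   31.25]
white [482.1  13.7] area 61 wh [19.25 28.  ]
white [473.2  17.5] area 87 wh [23.5  32.25]
white [469.1  20.3] area 89 wh [23.5 32.5]
white [465.5  23.6] area 88 wh [22.5  32.75]
white [462.1  27.3] area 83 wh [21.25 30.75]
white [458.1  29.9] area 88 wh [22.75 32.5 ]
white [454.5  33.3] area 84 wh [22.75 31.5 ]
white [450.8  36.4] area 83 wh [21.25 30.75]
white [529.4  37.4] area 419 wh [36.25 24.25]
white [249.1  38.3] area 244 wh [17.5  18.25]
white [287.3  78.9] area 1700 wh [40.25 43.5 ]
white [323.2 116.9] area 211 wh [16.75 16.5 ]
white [442.4 147.3] area 246 wh [89.25 42.25]
white [287.5 158.8] area 7859 wh [231.25  49.5 ]
white [530.  154.3] area 288 wh [23.5 23.5]
white [326.9 224.3] area 366 wh [21.25 25.75]
white [347.  260.3] area 114 wh [60.75 48.  ]
white [221.4 262.7] area 82 wh [61.75 28.5 ]
white [520.5 270.5] area 79 wh [10.75 19.5 ]
white [530.8 288.1] area 350 wh [42.5  16.25]
white [286.3 341
[... 607 characters left out ...]
1.75]
brass [292.2 134.6] area 328 wh [49.  7.]
brass [488.7 145.4] area 63 wh [22.75 13.  ]
brass [554.  150.7] area 28 wh [14.75  6.75]
brass [374.1 165.7] area 449 wh [35.   33.75]
brass [553.1 168.7] area 61 wh [17.25  8.5 ]
brass [346.1 329.7] area 36 wh [ 3.   19.25]
brass [518.6 337.3] area 150 wh [64.  22.5]
brass [522.2 369.2] area 232 wh [45.25 57.5 ]
brass [514.7 350. ] area 36 wh [ 8.   11.75]
brass [319.6 354.4] area 40 wh [10.75 21.5 ]
brass [552.5 395.4] area 52 wh [14.75  5.75]
pred (42, 42) [[326.2  39.1]]
pred (-42, 42) [[249.8  38.6]]
pred (-42, -42) [[251.2 117. ]]
pred (42, -42) [[323.6 117.5]]
pred (0, 0) [[287.7  78.4]]
pred lid [[376.1 170. ]]
pred lid [[199.7 168.7]]
```

```bash
python3 - <<'E'
from h import *
p,im,s=load("w9");P=s["position"]
big=cv2.resize(im,None,fx=4,fy=4,interpolation=cv2.INTER_CUBIC);b=big.astype(int)
m=((b.min(2)>120)&(b[:,:,2]-b[:,:,0]<25)).astype(np.uint8)
n,l,st,ce=cv2.connectedComponentsWithStats(m);k=[i for i in range(1,n) if st[i,4]/16>7000][0]
x,y,w,h=st[k,:4]/4;print("plate bbox",x,y,w,h)
L=l==k
for c in(190,230,286,340,380): print(c,"top row",np.flatnonzero(L[:,c*4])[0]/4, ((ray(p,(c,np.flatnonzero(L[:,c*4])[0]/4-.375),P[2]-3))-P).round(1))
for r in(150,165):
    f=np.flatnonzero(L[r*4])/4; print(r,[(ray(p,(u-.375,r),P[2]-3)-P).round(1) for u in(f[0],f[-1])])
bm=((b[:,:,2]-b[:,:,0]>60)&(b[:,:,2]>90)).astype(np.uint8)
for (u,v) in((374,166),(201,168)):
    ys,xs=np.nonzero(bm[(v-25)*4:(v+25)*4,(u-25)*4:(u+25)*4]);
    q=np.array([(xs.min()+xs.max())/8+u-25,(ys.min()+ys.max())/8+v-25])-.375
    print("ring",q,(xs.max()-xs.min())/4,(ys.max()-ys.min())/4,(ray(p,q,P[2]-3)-P).round(1))
E
```

```text
plate bbox 174.75 140.0 231.25 49.5
190 top row 140.0 [-45.8  55.7  -3. ]
230 top row 140.25 [-27.1  55.7  -3. ]
286 top row 140.25 [-1.  55.9 -3. ]
340 top row 140.25 [24.2 56.1 -3. ]
380 top row 140.75 [42.8 56.  -3. ]
150 [array([-51.6,  50.8,  -3. ]), array([54.7, 51.6, -3. ])]
165 [array([-41.5,  43.8,  -3. ]), array([54.6, 44.5, -3. ])]
ring [373.75 169.5 ] 35.25 33.75 [40.9 42.2 -3. ]Traceback (most recent call last):
  File "<stdin>", line 14, in <module>
    return umr_minimum(a, axis, None, out, keepdims, initial, where)
ValueError: zero-size array to reduction operation minimum which has no identity
```

```bash
python3 - <<'E'
from h import *
goto(507.2,63.6,95,90.3)
E
```

```text
at [506.9 -38.4 279.5] [-1.7986e+02 -1.0000e-02  9.0420e+01] shift [102.    1.4 184.6] turn [-0.14 -0.01  0.12]
```

Call:
servo_tool(
  steps=[102,1.2,40,-0.1,0,0.1,-1,102,1.2,85,-0.1,0,0.1,-1,102,1.2,130,-0.1,0,0.1,-1,102,1.2,160,-0.1,0,0.1,-1,102,1.2,176,-0.1,0,0.1,-1,102,1.2,184,-0.1,0,0.1,-1,102,1.2,184,-0.1,0,0.1,-1,102,1.2,184,-0.1,0,0.1,-1,102,1.2,184,-0.1,0,0.1,-1],
)

```text
clock: 20.95
position: [509.4, 62.4, 98.3]
eef_rot: [179.8, -0.0, 90.2]
wrist_force: [0.0, 0.0, -3.0]
gripper_width: 21.5
gripper_force: 50.0
```

```bash
python3 - <<'E'
from h import *
goto(507.2,63.6,80,90.3)
snapshot("top");goto(507.2,63.6,80,90.3)
E
```

```text
at [509.4  62.4  98.3] [179.77  -0.    90.2 ] shift [ 1.2 -2.2 18.3] turn [ 0.23 -0.   -0.1 ]
at [509.2  62.3  98.1] [179.79  -0.    90.2 ] shift [ 1.3 -2.  18. ] turn [ 0.21 -0.   -0.1 ]
```

Call:
servo_tool(
  steps=[1,-1,4,0.1,0,0,-1,1,-1,8,0.1,0,0,-1,1,-1,11,0.1,0,0,-1,1,-1,11,0.1,0,0,-1,1,-1,11,0.1,0,0,-1,1,-1,11,0.1,0,0,-1],
)

```text
clock: 21.6
position: [506.6, 63.5, 84.9]
eef_rot: [-179.9, 0.0, 90.2]
wrist_force: [-0.6, 0.9, -2.8]
gripper_width: 21.7
gripper_force: 50.0
```

```bash
python3 - <<'E'
from h import *
goto(507.2,63.6,80,90.3)
E
```

```text
at [506.6  63.5  84.9] [-179.9     0.     90.22] shift [0.1 0.6 4.9] turn [-0.1   0.   -0.08]
```

Aligned above the dowels; now I'll lower slowly over them.

Call:
servo_tool(
  steps=[0.1,0.5,2,0,0,0,-1,0.1,0.5,4,0,0,0,-1,0.1,0.5,6,0,0,0,-1,0.1,0.5,8,0,0,0,-1,0.1,0.5,10,0,0,0,-1,0.1,0.5,12,0,0,0,-1,0.1,0.5,12,0,0,0,-1,0.1,0.5,12,0,0,0,-1],
)

```text
clock: 22.4
position: [507.0, 63.6, 72.8]
eef_rot: [-179.9, 0.0, 90.2]
wrist_force: [0.4, -0.4, -3.0]
gripper_width: 21.8
gripper_force: 50.0
```

Call:
servo_tool(
  steps=[0,0.1,2,0,0,0,-1,0,0.1,4,0,0,0,-1,0,0.1,6,0,0,0,-1,0,0.1,8,0,0,0,-1,0,0.1,10,0,0,0,-1,0,0.1,12,0,0,0,-1,0,0.1,14,0,0,0,-1,0,0.1,14,0,0,0,-1,0,0.1,14,0,0,0,-1],
)

```text
clock: 23.3
position: [507.1, 63.6, 58.8]
eef_rot: [-179.9, 0.0, 90.2]
wrist_force: [0.1, -0.6, -4.0]
gripper_width: 21.5
gripper_force: 50.0
```

Free of contact. Now pressing down in small steps.

Call:
servo_tool(
  steps=[0,0,1,0,0,0,-1,0,0,2,0,0,0,-1,0,0,3,0,0,0,-1,0,0,4,0,0,0,-1,0,0,4,0,0,0,-1,0,0,4,0,0,0,-1],
)

```text
clock: 23.9
position: [507.2, 63.6, 55.2]
eef_rot: [-179.9, 0.0, 90.2]
wrist_force: [-2.4, -0.0, 3.2]
gripper_width: 21.9
gripper_force: 50.0
```

Call:
servo_tool(
  steps=[0,0,1,0,0,0,-1,0,0,2,0,0,0,-1,0,0,2,0,0,0,-1,0,0,2,0,0,0,-1],
)

```text
clock: 24.3
position: [507.2, 63.6, 53.2]
eef_rot: [-179.9, -0.0, 90.2]
wrist_force: [-4.9, -0.3, 7.0]
gripper_width: 21.6
gripper_force: 50.0
```

Call:
servo_tool(
  steps=[0,0,0.5,0,0,0,-1,0,0,1,0,0,0,-1,0,0,1,0,0,0,-1,0,0,1,0,0,0,-1],
)

```text
clock: 24.7
position: [507.2, 63.6, 52.9]
eef_rot: [-179.9, 0.0, 90.2]
wrist_force: [-8.4, -0.6, 13.2]
gripper_width: 21.5
gripper_force: 50.0
```

Call:
servo_tool(
  steps=[0,-0.4,0.5,0,0,0,-1,0,-0.8,1,0,0,0,-1,0,-0.8,1.5,0,0,0,-1,0,-0.8,1.5,0,0,0,-1,0,-0.8,1.5,0,0,0,-1],
)

```text
clock: 25.2
position: [507.2, 63.6, 52.9]
eef_rot: [-180.0, 0.0, 90.2]
wrist_force: [-11.8, -0.6, 24.0]
gripper_width: 21.8
gripper_force: 50.0
```

```bash
python3 - <<'E'
from h import *
s=read_state();print(s["position"],s["eef_rot"],s["wrist_force"],s["ft_torque"])
p,im,_=shot("side","s9");print(proj(p,[507,63.6,20]))
E
```

```text
[507.2226738   63.58743321  52.88020884] [-1.79994915e+02  6.37647508e-03  9.02223891e+01] [-11.8398075   -0.62785531  23.9814685 ] [-1.48561526e-01  2.23612970e+00  6.84714939e-04]
[[262.93205049 237.00703438]]
```

Call:
servo_tool(
  steps=[0,-0.7,0,0,0,0,-1,0,-1.4,0,0,0,0,-1,0,-1.4,0,0,0,0,-1,0,-1.4,0,0,0,0,-1,0,-1.4,0,0,0,0,-1],
)

```text
clock: 25.75
position: [507.2, 63.6, 52.9]
eef_rot: [179.8, 0.0, 90.2]
wrist_force: [-3.4, -1.1, 17.0]
gripper_width: 21.7
gripper_force: 50.0
```

Call:
servo_tool(
  steps=[0,0.5,0.4,0,0,0,-1,0,1,0.8,0,0,0,-1,0,1,0.8,0,0,0,-1,0,1,0.8,0,0,0,-1],
)

```text
clock: 26.15
position: [507.2, 63.6, 52.9]
eef_rot: [180.0, 0.0, 90.2]
wrist_force: [-13.2, -1.3, 29.2]
gripper_width: 21.9
gripper_force: 50.0
```

```bash
python3 - <<'E'
from h import *
s=read_state();print(s["position"],s["eef_rot"],s["wrist_force"],s["ft_torque"])
E
```

```text
[507.2495905   63.60141439  52.86661617] [1.79962817e+02 8.58227509e-03 9.02267937e+01] [-13.18577214  -1.29165145  29.17961122] [-0.19355209  2.67496666 -0.00325784]
```

```bash
python3 -c "
from rig import *
print(job_done())"
```

```text
the job is handed in; nothing more can be done
None
```

The frame and the processor are seated in the socket, and the lid is on the dowels, held pressed against a hard stop at its home height (about 29 N, level); the job was handed in at about 26 s.

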